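Rack the topping pots in mirrored order

TASK

Move the four lidded topping pots from the grey return rack, where they stand on cork, into the empty metal rack, one pot to each bay. That rack is used from the other side of the bench, so reverse the row: the pot now at the left end goes in the right-end bay, the second from the left in the second from the right, and so on. Stand every pot upright on the floor of its bay, without dropping it or tipping it over, and let go of it.

Things in the scene. Friction and masses are not known exactly. Their poses are not given: they have to be found in the camera images.
- tall_pot_center (a point): tall slim round pot, white plastic with a paper band and a screw lid of the same width: 44 mm across, 78 mm high. The point is its centre, half-way up, z up along its axis.
- squat_pot_center (a point): short wide round pot, all white plastic: 60 mm across, 56 mm high. The point is its centre, half-way up, z up along its axis.
- square_pot_center (a point): square white plastic pot with a flat square lid: 54 x 54 mm at the lid (52 x 52 mm below), 68 mm high. The point is its centre, half-way up, z up along its axis. x and y are square to its sides.
- hex_pot_center (a point): six-sided white plastic pot, 50 mm across flats (58 mm across corners) and 60 mm high, with a round cap 32 mm across and 16 mm high on top: 76 mm high in all. The point is its centre, half-way up, z up along its axis. Its x axis is square to one pair of flats.
- liner_tall: one of four alike square cork liners, 72 x 72 x 3 mm, fixed to the floor of the return rack, one to a bay; this is the one under the tall pot at the start, so it marks the bay that pot came from. Origin at the centre of its underside, 10 mm above the table; axes as the return rack's.
- liner_squat: one of four alike square cork liners, 72 x 72 x 3 mm, fixed to the floor of the return rack, one to a bay; this is the one under the squat pot at the start, so it marks the bay that pot came from. Origin at the centre of its underside, 10 mm above the table; axes as the return rack's.
- liner_square: one of four alike square cork liners, 72 x 72 x 3 mm, fixed to the floor of the return rack, one to a bay; this is the one under the square pot at the start, so it marks the bay that pot came from. Origin at the centre of its underside, 10 mm above the table; axes as the return rack's.
- liner_hex: one of four alike square cork liners, 72 x 72 x 3 mm, fixed to the floor of the return rack, one to a bay; this is the one under the hex pot at the start, so it marks the bay that pot came from. Origin at the centre of its underside, 10 mm above the table; axes as the return rack's.
- return_rack: grey plastic rack, fixed, near or far, holding the pots at the start on cork liners: 332 x 88 mm, the same as the metal rack in bays, floor, dividers and lips. Origin at the centre of its underside, on the table; x away from the robot, y along the row to the robot's left; turned at most 9 degrees.
- caddy: bare metal rack, fixed, empty at the start: 332 x 88 mm. Bays centred at y = 123, 41, -41, -123 mm, x = 0; floor 10 mm above the table. 4 mm dividers rise 10 mm above the floor (bays 78 mm wide), front and back lips 5 mm. Origin at the centre of its underside, on the table; x away from the robot, y along the row to the robot's left; turned at most 9 degrees.
Things that resemble listed ones, but are neither listed nor needed, are in the scene too. What is shaped like the part that bears square_pot_center but red is not meant.

How it is judged:
By the outcome, as a careful person would: the job done as asked, in the order asked, and still so for the second after the job is handed in, with the robot touching nothing.
It also fails if it takes over 102 s, if anything falls off the work surface, if the arm or the gripper's body presses on something with over 40 N, if the wrist force passes 120 N, or if a joint passes its speed limit or range.

ROBOT

A 7-joint arm with a two-finger parallel gripper is mounted at the origin on the work surface. World frame = base frame: x ahead of the robot, y to its left, z up, the work surface at z = 0. Lengths are in mm, angles in rad, forces in N, time in s.
With the tool pointing down it reaches from about 425 to 800 mm from the base axis. Payload 8.3 kg.
Tool frame: the origin (TCP) lies at the very end of the fingers, on their centre line; the grasp point (between the pads) lies 19 mm behind it; z points along the fingers, x is the direction in which the jaws open and shut, and the axes are right-handed (so a half turn about z gives the same grasp; the last joint's range is limited). The gripper opens to 85 mm and grips with 20 to 120 N. Pads are 22 mm wide; open, the fingers measure 114 mm over their backs; the gripper's body (76 mm by 85 mm) begins 54 mm behind the grasp point. The pads swing forward as they close: fully open they stand 13 mm farther back than shut.
Start: joints at [-0.063, 0.383, 0.016, 1.37, -0.006, 1.388, -0.046], TCP at [624.982, 0.047, 231.279] pointing down, gripper open.
Joint ranges: [-2.95, 2.95], [-0.25, 2.06], [-1.52, 1.56], [0.18, 2.33], [-1.44, 4.58], [0.02, 2.06], [-3.01, 3.01]. Speed limits (rad/s): [2.39, 2.39, 3.01, 3.01, 3.14, 3.14, 3.14].

INTERFACE

Orientations are given as a unit quaternion [w, x, y, z].
In Python, from bench import read_state, imaging, bot gives the robot as it stands.
- The arm moves only by the tool drive_tool, never from a script. Its argument "series" is a list that holds one entry, the list of rows, each a list of 6 numbers: the shift along the tool's x, y, z in cm, then the turn, a rotation vector about the tool's x, y, z in degrees. In form: [[[tx, ty, tz, wx, wy, wz], ...]]. A call has exactly 5 rows; each row shifts and turns the commanded pose from where the row before left it, along the tool's axes as they then stand; what a row does not reach is not made up. A row lasts 1/8 s, in which the tool goes at most 62.5 mm and 10.7 degrees, less where a joint would pass 70% of its speed; a pose out of reach is approached as far as the arm can. A call with a gripper value outside its range is refused whole. "fingers" is the opening, from 0 (shut) to 1 (fully open), set as the call begins (left out, the last holds). The fingers move at their own pace and stop on an object; the grip force is fixed at half the most. Time passes only in rows, so rows that do not move let the fingers close, or fill a call up. It gives the time, the measured TCP pose, the force and the opening at its end, in the units of the state.
- read_state(): the state, without advancing time (a new reading comes with each control period).
- imaging.grab_frame(name): name is "scene" or "side" or "wrist"; returns (picture, depth): 384x512x3 uint8, blue, green, red; 384x512 float32, mm along the optical axis (not along the pixel's ray), 0 where there is no reading.
- imaging.calibration(name): a dict with "mtx" (3x3 intrinsics, pixels), "rvec" (rotation vector, rad) and "tvec" (3), from world to camera coordinates, as OpenCV has them. Camera axes: x right, y down, z forward; pixel columns grow to the right and rows downward; lengths in mm; the calibration is good to about 2 mm. A picture is of the moment at which its call begins: read the wrist's pose just before it. calibration takes no time and is no camera call; for the wrist camera it gives the pose at the moment of the call.
- bot.finish_job(): hands the job in, once; it reports no verdict.
The state is a dict: "time_s": time; "joints": joint angles; "dq": joint speeds; "joint_torque": joint torques, N m; "tool_pos": TCP position; "tool_rot": TCP orientation; "ft_force": force on the tool from outside, world axes, zero at the start; "torque": the same for the moment, N m; "finger_gap": finger opening in mm.
Only numpy, scipy, OpenCV 4.12 (cv2) and the standard library are available. Lean on these libraries where they do the work, as an engineer would, in place of code of your own. Each camera call takes 0.05 s, during which the arm holds its last target.

## Working session

There is one attempt and no reset: what is moved stays moved. The work goes in short steps, Python scripts to look and compute and a tool call to move; the robot and the scene stay as the last step left them, time stands still between calls to the robot, and variables do not carry over. Pictures are saved under pics/ and viewed, and the job is handed in when it is done.

Besides the shell and the picture viewer there is one more tool, called as a command line: name --argument value ..., lists and objects as JSON in quotes. drive_tool: Moves the arm, as the interface text tells. Its arguments: {"type":"object","properties":{"series":{"type":"array","items":{"type":"array","items":{"type":"array","items":{"type":"number"}}}},"fingers":{"type":"number"}},"required":["series"]}

```bash
ls; mkdir -p pics; python3 - <<'E'
from bench import read_state, imaging, bot
import cv2,numpy as np
print(read_state())
for n in ["scene","side","wrist"]:
    p,d=imaging.grab_frame(n); c=imaging.calibration(n)
    cv2.imwrite(f"pics/{n}0.png",p); np.savez(f"{n}0.npz",p=p,d=d,**{k:np.array(v) for k,v in c.items()})
    R=cv2.Rodrigues(np.array(c['rvec'],float))[0]; print(n,c['mtx'],(-R.T@np.array(c['tvec']).ravel()).round(),R.round(2).tolist(),(d==0).mean())
E
```

```text
pics
{'time_s': 0.0, 'joints': array([-0.06288439,  0.38425787,  0.01639499,  1.3711357 , -0.00627452,
        1.38820571, -0.04650616]), 'dq': array([-1.23769932e-03,  6.79024745e-04, -7.44439640e-05,  9.29508834e-04,
       -1.42891608e-03, -3.66477816e-03,  4.26841017e-04]), 'joint_torque': array([-4.50568632e-04, -6.27588844e+01,  8.43669288e-01, -3.71825659e+01,
        1.65239023e-02,  1.39937960e-02, -1.08329079e-04]), 'tool_pos': array([6.24503883e+02, 5.03775094e-03, 2.30275120e+02]), 'tool_rot': array([ 3.43979505e-05,  9.99999521e-01,  1.36280062e-05, -9.77652005e-04]), 'ft_force': array([-1.08641072, -0.13420515, -0.09573966]), 'torque': array([-0.00311288,  0.00753355, -0.00233763]), 'finger_gap': 85.34357234097189}
scene [[407.13190194   0.         253.89011347]
 [  0.         407.13190194 189.48443291]
 [  0.           0.           1.        ]] [1016. -253.  755.] [[0.6, 0.8, -0.02], [0.63, -0.48, -0.61], [-0.5, 0.36, -0.79]] 0.00408935546875
side [[348.90263022   0.         252.53808097]
 [  0.         348.90263022 188.08609204]
 [  0.           0.           1.        ]] [ 256. -302.  462.] [[0.75, -0.66, 0.01], [-0.42, -0.49, -0.76], [0.51, 0.57, -0.65]] 0.003992716471354167
wrist [[302.24086467   0.         254.94374823]
 [  0.         302.24086467 186.40942179]
 [  0.           0.           1.        ]] [625.  81. 374.] [[1.0, -0.0, -0.0], [0.0, -0.95, 0.31], [-0.0, -0.31, -0.95]] 0.004053751627604167
```

View pics/scene0.png

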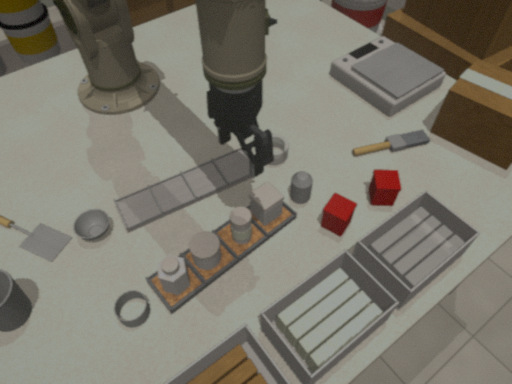

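View pics/side0.png

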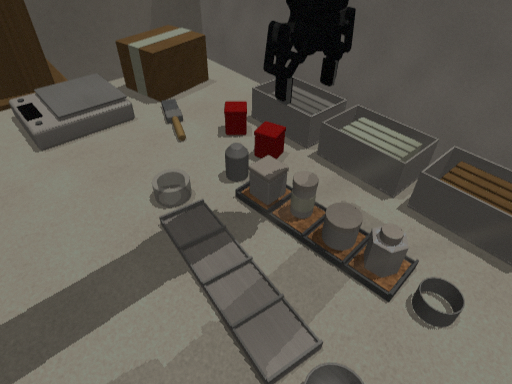

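View pics/wrist0.png

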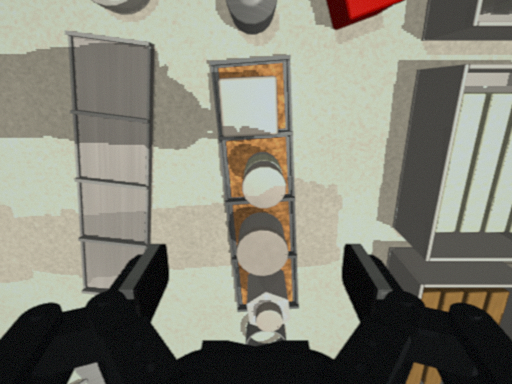

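Robot-left is +y, which is up in the wrist view. The return rack is the far one with cork. Its row from the left is square (wrist 248,105), tall (263,187), squat (262,252), hex (267,318). The red cubes and the grey bottle are distractors. Next I measure the tops and the racks.

```bash
cat > h.py <<'E'
import numpy as np,cv2
def load(n): 
    f=np.load(n+'.npz'); return f['p'],f['d'],f['mtx'].astype(float),cv2.Rodrigues(f['rvec'].astype(float))[0],f['tvec'].astype(float).ravel()
def grab(n,tag):
    from bench import imaging
    c=imaging.calibration(n); p,d=imaging.grab_frame(n)
    cv2.imwrite(f"pics/{tag}.png",p); np.savez(tag+'.npz',p=p,d=d,**{k:np.array(v) for k,v in c.items()})
def world(n):
    p,d,K,R,t=load(n); v,u=np.mgrid[:384,:512]
    c=np.stack([(u-K[0,2])/K[0,0]*d,(v-K[1,2])/K[1,1]*d,d],-1)
    return p,d,(c-t)@R
def cast(n,uv,z):
    _,_,K,R,t=load(n); o=-R.T@t; uv=np.atleast_2d(np.asarray(uv,float))
    r=np.c_[(uv-[K[0,2],K[1,2]])/[K[0,0],K[1,1]],np.ones(len(uv))]@R
    return o+r*((z-o[2])/r[:,2])[:,None]
E
python3 - <<'E'
from h import *
for n in ["scene0","side0","wrist0"]:
    p,d,W=world(n)
    ok=(d>0)&(W[...,0]>400)&(W[...,0]<800)&(abs(W[...,1])<260)
    print(n,'table z',np.median(W[ok&(abs(W[...,2])<8)][:,2]))
    for nm,z in [('square',81),('tall',91),('squat',69),('hexcap',89),('hexbody',73)]:
        m=(ok&(abs(W[...,2]-z)<3)&(p.min(-1)>60)&(p.max(-1).astype(int)-p.min(-1)<60)).astype(np.uint8)
        k,l,s,_=cv2.connectedComponentsWithStats(m)
        for i in range(1,k):
            if s[i,4]>60:
                q=W[l==i]; c=cv2.minAreaRect(q[:,:2].astype(np.float32))
                print('  ',nm,s[i,:5],np.median(q[:,2]).round(1),np.round(c[0],1),np.round(c[1],1),round(c[2],1))
E
```

```text
scene0 table z -0.002764805932168665
   square [248 182  36  28 540] 80.8 [618.   60.8] [54.7 54.4] 2.8
   tall [229 207  22  19 319] 90.8 [633.6 -15.5] [41.5 42.1] 53.6
   tall [161 257  17  16 160] 89.2 [ 640.7 -178.6] [29.6 28.7] 40.4
   squat [292 173  20  13  83] 68.7 [625.9 153.9] [41.  27.6] 43.2
   squat [189 231  31  28 645] 68.9 [ 632.7 -101.2] [57.9 59. ] 20.5
   hexcap [229 207  22  19 290] 90.5 [633.6 -15.5] [41.5 42.1] 53.6
   hexcap [161 257  17  16 211] 88.8 [ 641.1 -178.7] [29.7 30.4] 52.7
   hexbody [294 171  16  12  97] 73.8 [621.6 157. ] [29.6 27.9] 67.9
   hexbody [157 255  29  28 338] 72.8 [ 641.3 -177.7] [55.9 50.9] 37.5
side0 table z -1.5502953210783297
   square [250 156  39  24 463] 79.3 [616.9  61.8] [52.7 52.5] 3.0
   tall [293 171  25  16 309] 89.2 [631.3 -13.9] [42.6 41. ] 39.7
   squat [227 144  18  10  82] 68.7 [616.2 154.7] [24.8 35.1] 58.9
   squat [326 203  37  26 713] 67.3 [ 631.6 -101.1] [58.1 57.2] 39.7
   squat [372 226  37  29 336] 71.1 [ 637.7 -179.2] [51.8 49.9] 36.8
   hexcap [293 171  26  16 315] 89.2 [631.7 -14.9] [43.2 41.3] 76.5
   hexca
[... 447 characters left out ...]

   tall [255 309  27  23 486] 90.1 [ 639.8 -176.2] [31.2 30.3] 60.4
   squat [230   0  43  21 348] 68.8 [620.5 146.3] [37.5 15.6] 0.0
   squat [ 236  229   52   47 1902] 70.2 [631.5 -99.5] [58.7 59.2] 49.5
   squat [247 287  40  15 121] 69.0 [ 637.2 -155.4] [47.6 14.8] 6.4
   hexcap [243 165  42  22 218] 91.4 [ 6.334e+02 -4.000e-01] [17.7 40. ] 80.9
   hexcap [258 180  15  22  82] 91.6 [634.5 -16.9] [21.9 14. ] 87.1
   hexcap [255 308  27  24 510] 90.1 [ 639.7 -176.1] [31.2 30.5] 60.4
   hexbody [232   0  38  14 297] 73.0 [620.2 148.2] [32.5 10.5] 0.3
   hexbody [ 236  230   52   46 1125] 70.5 [630.9 -99.5] [57.5 57.1] 41.9
   hexbody [246 289  44  37 680] 74.1 [ 639. -172.] [50.2 48.1] 6.2
```

```bash
python3 - <<'E'
import cv2
a=cv2.imread('pics/wrist0.png')[20:360,50:310]; cv2.imwrite('pics/w0big.png',cv2.resize(a,None,fx=1.75,fy=1.75,interpolation=cv2.INTER_CUBIC))
b=cv2.imread('pics/scene0.png')[140:310,110:310]; cv2.imwrite('pics/s0big.png',cv2.resize(b,None,fx=3.5,fy=3.5,interpolation=cv2.INTER_CUBIC))
E
```

```text
(no output)
```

View pics/s0big.png

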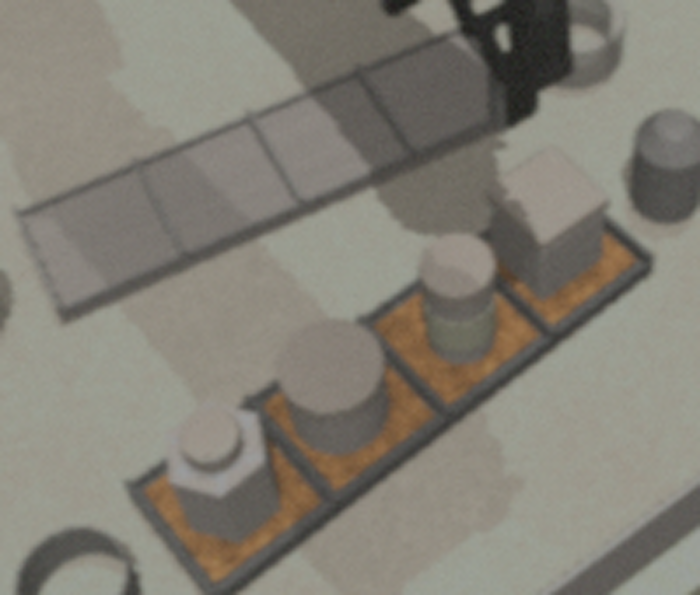

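View pics/w0big.png

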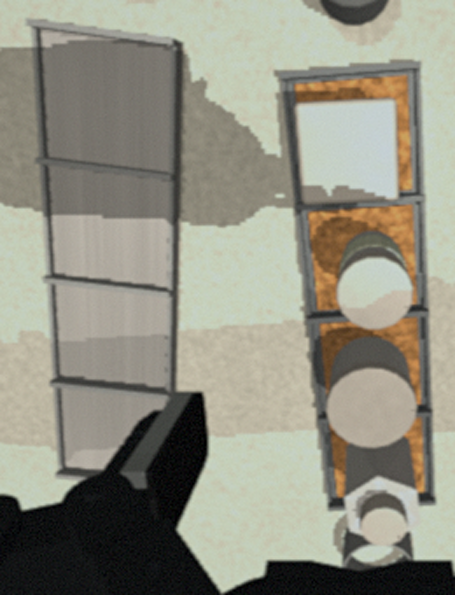

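```bash
cat >> h.py <<'E'
def rack(n,xlo,xhi,dz=0,ylo=-260,yhi=260):
    p,d,W=world(n)
    m=((d>0)&(W[...,0]>xlo)&(W[...,0]<xhi)&(W[...,1]>ylo)&(W[...,1]<yhi)&(W[...,2]-dz>5)&(W[...,2]-dz<25)).astype(np.uint8)
    m=cv2.morphologyEx(m,cv2.MORPH_OPEN,np.ones((3,3)))
    k,l,s,_=cv2.connectedComponentsWithStats(m); i=1+np.argmax(s[1:,4]); q=W[l==i]
    c=cv2.minAreaRect(q[:,:2].astype(np.float32)); return s[i],c,q,l==i
E
python3 - <<'E'
from h import *
for n,dz in [("scene0",0),("side0",-1.5),("wrist0",1.3)]:
    for lo,hi in [(400,580),(570,720)]:
        s,c,q,m=rack(n,lo,hi,dz); print(n,lo,s,np.round(c[0],1),np.round(c[1],1),round(c[2],2))
# hex body yaw from scene/side
for n,dz in [("scene0",0),("side0",-1.5),("wrist0",1.2)]:
    p,d,W=world(n); w=W-[0,0,dz]
    c=np.array([640.5,-177.8])
    r=np.hypot(*(w[...,:2]-c).transpose(2,0,1))
    q=w[(abs(w[...,2]-73)<3)&(r<36)]
    if n=='wrist0': q=q
    h=cv2.convexHull(q[:,:2].astype(np.float32))[:,0]
    # support width by direction
    print(n,len(q))
    for a in range(-30,30,6):
        u=np.array([np.cos(np.radians(a)),np.sin(np.radians(a))]); pr=h@u
        print('  ',a,round(np.ptp(pr),1),(pr.max()+pr.min())/2-c@u, end=';')
    e=np.roll(h,-1,0)-h; L=np.hypot(*e.T); an=np.degrees(np.arctan2(e[:,1],e[:,0]))
    print(); print([(round(x%60,1),round(y,1)) for x,y in zip(an,L) if y>8])
E
```

```text
scene0 400 [ 117  148  133   83 4158] [446.6 -34.4] [330.   91.9] 82.92
scene0 570 [ 145  203  151  109 3402] [630. -56.] [ 90.9 331.8] 4.42
side0 400 [  160   199   163   177 10498] [446.2 -32.5] [333.8  88.8] 82.99
side0 570 [ 236  182  182  118 4649] [629.  -54.9] [ 90.8 332.7] 4.44
wrist0 400 [   64    31    89   261 17230] [445.5 -31. ] [329.3  89.9] 82.76
wrist0 570 [ 209   55   90  257 8748] [629.4 -54.9] [ 88.1 332.3] 4.16
scene0 338
   -30 56.1 0.5056645450623591;   -24 56.8 0.4170737593191234;   -18 56.8 0.32391342619087027;   -12 56.3 0.18831038197083672;   -6 55.4 -0.03446684956190893;   0 53.8 -0.256866455078125;   6 51.9 -0.3815212944190307;   12 53.2 0.16155978609208432;   18 54.4 0.5087317158734095;   24 55.6 0.57679752220713;
[(np.float32(35.3), np.float32(8.8)), (np.float32(35.8), np.float32(18.0)), (np.float32(37.3), np.float32(12.4)), (np.float32(37.5), np.float32(12.9)), (np.float32(37.5), np.float32(16.3)), (np.float32(37.4), np.float32(16.0)), (np.float32(38.6), np.float32(14.5)), (np.float32(36.3), np.float32(11.7)), (np.float32(40.2), np.float32(9.7))]
side0 
[... 501 characters left out ...]
np.float32(37.6), np.float32(11.9)), (np.float32(36.8), np.float32(23.8))]
wrist0 678
   -30 56.9 -1.5158084196206119;   -24 57.2 -1.456156007303207;   -18 56.9 -1.3805496450494275;   -12 56.0 -1.2898176919859452;   -6 54.5 -1.1849542263772719;   0 52.3 -1.067108154296875;   6 50.2 -0.8203123740069032;   12 52.0 -0.6920247210421167;   18 54.3 -0.5569563467856824;   24 56.0 -0.41578584224339465;
[(np.float32(37.3), np.float32(14.0)), (np.float32(37.6), np.float32(9.9)), (np.float32(37.1), np.float32(11.8)), (np.float32(38.5), np.float32(11.7)), (np.float32(36.8), np.float32(17.8)), (np.float32(35.6), np.float32(11.1)), (np.float32(38.0), np.float32(16.9)), (np.float32(6.2), np.float32(33.4))]
```

Estimates from the three cameras agree to about 2 mm.

| Item | Position (x, y) | Yaw |
|---|---|---|
| Return rack | (629, -55) | +4.4° |
| Caddy | (446, -32.6) | -7.05° |
| Square pot | (617.5, 61.8) | 3° |
| Tall pot | (632.5, -14.5) | – |
| Squat pot | (632, -100.6) | – |
| Hex pot | (640.3, -178) | flats at +7° |

Heights match the given sizes. I start with the square pot at scene pixel (266,195): it is white, square, on cork, and its lid measures 54x54 at z=81. The red cubes are excluded.

drive_tool --series '[[[-0.18, -1.55, 2.5, 0, 0, 0], [-0.18, -1.55, 2.5, 0, 0, 0], [-0.18, -1.55, 2.5, 0, 0, 0], [-0.18, -1.55, 2.5, 0, 0, 0], [0, 0, 0, 0, 0, -3]]]' --fingers 1

```text
time_s: 0.78
tool_pos: [615.6, 64.1, 128.2]
tool_rot: [-0.0, 1.0, 0.028, -0.003]
ft_force: [0.3, -0.3, -0.3]
finger_gap: 85.3
```

```bash
cat >> h.py <<'E'
def go(target,yaw=None):
    """offset from measured tcp to target in tool cm"""
    from bench import read_state
    from scipy.spatial.transform import Rotation as Ro
    s=read_state(); R=Ro.from_quat(np.roll(s['tool_rot'],-1)).as_matrix()
    print('t',round(s['time_s'],2),'tcp',s['tool_pos'].round(1),'yaw',np.degrees(np.arctan2(R[1,0],R[0,0])).round(2),'tilt',np.degrees(R[:2,2]).round(2),'F',s['ft_force'].round(1),'gap',round(s['finger_gap'],1),'q',s['joints'].round(2))
    print('tool cm',(R.T@(np.array(target)-s['tool_pos'])/10).round(2))
E
python3 -c "
from h import *
go([617.5,61.8,32]); grab('wrist','w1')"
```

```text
t 0.78 tcp [615.6  64.1 128.2] yaw 3.22 tilt [-0.31  0.01] F [ 0.3 -0.3 -0.3] gap 85.3 q [-0.14  0.44 -0.02  1.52  0.01  1.18 -0.11]
tool cm [0.23 0.24 9.62]
```

View pics/w1.png

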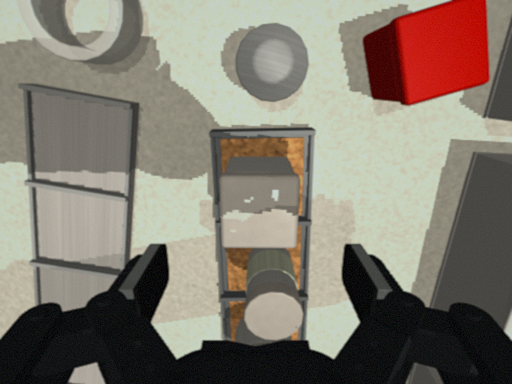

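The white square lid is at about (260,228), between the fingers in x; the red cube is well off at (430,50). Descending.

drive_tool --series '[[[0, 0, 2.5, 0, 0, 0], [0, 0, 2.5, 0, 0, 0], [0, 0, 2.5, 0, 0, 0], [0, 0, 1.2, 0, 0, 0], [0, 0, 0, 0, 0, 0]]]' --fingers 1

```text
time_s: 1.45
tool_pos: [617.3, 61.8, 43.7]
tool_rot: [0.0, 1.0, 0.026, -0.001]
ft_force: [-0.1, 0.2, 1.3]
finger_gap: 85.5
```

```bash
python3 -c "
from h import *
go([617.5,61.8,32])"
```

```text
t 1.45 tcp [617.3  61.8  43.7] yaw 2.97 tilt [-0.09 -0.01] F [-0.1  0.2  1.3] gap 85.5 q [-0.13  0.52 -0.02  1.6   0.01  1.02 -0.11]
tool cm [0.02 0.   1.17]
```

drive_tool --series '[[[0, 0, 0.6, 0, 0, 0], [0, 0, 0.6, 0, 0, 0], [0, 0, 0, 0, 0, 0], [0, 0, 0, 0, 0, 0], [0, 0, 0, 0, 0, 0]]]' --fingers 1

```text
time_s: 2.08
tool_pos: [618.0, 62.1, 32.6]
tool_rot: [-0.0, 1.0, 0.026, 0.0]
ft_force: [-0.2, 0.8, -1.0]
finger_gap: 85.2
```

drive_tool --series '[[[0, 0, 0, 0, 0, 0], [0, 0, 0, 0, 0, 0], [0, 0, 0, 0, 0, 0], [0, 0, 0, 0, 0, 0], [0, 0, 0, 0, 0, 0]]]' --fingers 0

```text
time_s: 2.7
tool_pos: [618.0, 62.1, 32.6]
tool_rot: [-0.0, 1.0, 0.026, 0.0]
ft_force: [-0.2, 0.2, 4.2]
finger_gap: 52.8
```

```bash
python3 -c "
from h import *
go([617.5,61.8,32]); grab('side','s2'); grab('wrist','w2')
import cv2
a=np.hstack([cv2.imread('pics/s2.png'),cv2.imread('pics/w2.png')]);cv2.imwrite('pics/c2.png',cv2.resize(a,(800,300)))"
```

```text
t 2.7 tcp [618.   62.1  32.6] yaw 3.0 tilt [0.03 0.01] F [-0.2  0.2  4.2] gap 52.8 q [-0.13  0.54 -0.02  1.61  0.01  1.   -0.11]
tool cm [-0.05  0.03  0.06]
```

View pics/c2.png

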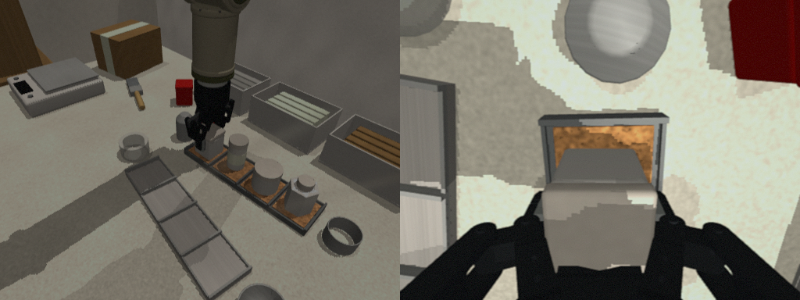

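The pot is held between both pads, gap 52.8 mm against a 52 mm body. Lifting.

drive_tool --series '[[[0, 0, -0.7, 0, 0, 0], [0, 0, -2.3, 0, 0, 0], [0, 0, -3, 0, 0, 0], [0, 0, -3, 0, 0, 0], [0, 0, -1.5, 0, 0, 0]]]' --fingers 0

```text
time_s: 3.42
tool_pos: [618.2, 62.1, 138.7]
tool_rot: [-0.0, 1.0, 0.026, 0.001]
ft_force: [-0.9, 0.2, -3.0]
finger_gap: 52.7
```

```bash
python3 -c "
from h import *
go([430.9,-154.6,137])"
```

```text
t 3.42 tcp [618.2  62.1 138.7] yaw 3.0 tilt [0.08 0.01] F [-0.9  0.2 -3. ] gap 52.7 q [-0.13  0.43 -0.02  1.51  0.01  1.2  -0.11]
tool cm [-19.84  20.66   0.14]
```

drive_tool --series '[[[-1.2, 1.25, 0, 0, 0, 0], [-2.2, 2.3, 0, 0, 0, 0], [-2.5, 2.6, 0, 0, 0, 0], [-2.5, 2.6, 0, 0, 0, 0], [-2.5, 2.6, 0, 0, 0, 0]]]' --fingers 0

```text
time_s: 4.05
tool_pos: [512.0, -58.9, 135.4]
tool_rot: [0.0, 1.0, 0.026, -0.002]
ft_force: [0.7, -0.1, -1.4]
finger_gap: 52.5
```

drive_tool --series '[[[-2.5, 2.6, 0, 0, 0, 0], [-2.5, 2.6, 0, 0, 0, 0], [-2.2, 2.3, 0, 0, 0, 0], [-1.7, 1.8, 0, 0, 0, 5], [0, 0, 0, 0, 0, 5]]]' --fingers 0

```text
time_s: 4.68
tool_pos: [427.2, -156.9, 135.6]
tool_rot: [-0.0, 0.998, -0.065, -0.002]
ft_force: [0.6, 1.0, -3.0]
finger_gap: 52.0
```

drive_tool --series '[[[0, 0, 0.5, 0, 0, 0], [0, 0, 1, 0, 0, 0], [0, 0, 1, 0, 0, 0], [0, 0, 0.5, 0, 0, 0], [0, 0, 0, 0, 0, 0]]]' --fingers 0

```text
time_s: 5.3
tool_pos: [430.5, -154.4, 106.7]
tool_rot: [-0.0, 0.998, -0.061, -0.001]
ft_force: [0.5, -0.1, -3.2]
finger_gap: 52.9
```

```bash
python3 -c "
from h import *
go([430.9,-154.6,30]); grab('side','s3'); grab('scene','c3')
a=np.hstack([cv2.imread('pics/s3.png'),cv2.imread('pics/c3.png')]);cv2.imwrite('pics/c3b.png',cv2.resize(a,(800,300)))"
```

```text
t 5.3 tcp [ 430.5 -154.4  106.7] yaw -6.97 tilt [-0.07  0.02] F [ 0.5 -0.1 -3.2] gap 52.9 q [ 0.17  0.13  0.12  1.98 -0.02  1.03  0.17]
tool cm [0.05 0.02 7.67]
```

View pics/c3b.png

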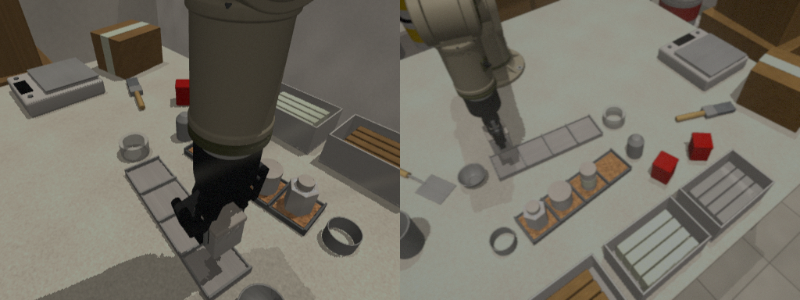

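The square pot hangs over the right-end bay. Lowering.

drive_tool --series '[[[0, 0, 2, 0, 0, 0], [0, 0, 2.5, 0, 0, 0], [0, 0, 2, 0, 0, 0], [0, 0, 0.8, 0, 0, 0], [0, 0, 0, 0, 0, 0]]]' --fingers 0

```text
time_s: 6.02
tool_pos: [430.9, -154.5, 34.4]
tool_rot: [-0.0, 0.998, -0.061, -0.0]
ft_force: [-0.5, 1.0, -3.4]
finger_gap: 52.6
```

drive_tool --series '[[[0, 0, 0.15, 0, 0, 0], [0, 0, 0.1, 0, 0, 0], [0, 0, 0.1, 0, 0, 0], [0, 0, 0, 0, 0, 0], [0, 0, 0, 0, 0, 0]]]' --fingers 0

```text
time_s: 6.65
tool_pos: [430.9, -154.5, 30.8]
tool_rot: [-0.0, 0.998, -0.061, 0.0]
ft_force: [0.3, -0.9, -2.9]
finger_gap: 52.7
```

```bash
python3 -c "
from h import *
go([430.9,-154.6,29.6]); grab('wrist','w4')"
```

```text
t 6.65 tcp [ 430.9 -154.5   30.8] yaw -7.0 tilt [0. 0.] F [ 0.3 -0.9 -2.9] gap 52.7 q [ 0.17  0.24  0.11  2.05 -0.04  0.85  0.18]
tool cm [0.   0.01 0.12]
```

View pics/w4.png

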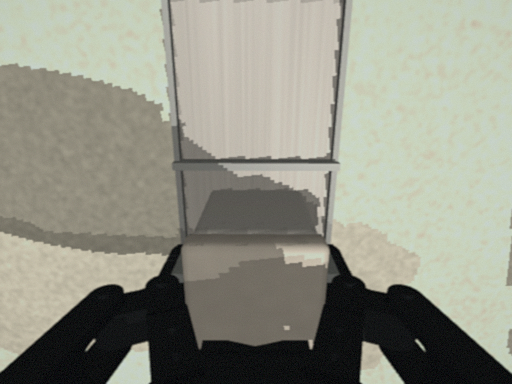

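The pot is square in its bay and still carries its full weight (about 3 N). Lowering the last millimetre, then opening.

drive_tool --series '[[[0, 0, 0.05, 0, 0, 0], [0, 0, 0.05, 0, 0, 0], [0, 0, 0.03, 0, 0, 0], [0, 0, 0, 0, 0, 0], [0, 0, 0, 0, 0, 0]]]' --fingers 0

```text
time_s: 7.32
tool_pos: [430.9, -154.5, 29.6]
tool_rot: [-0.0, 0.998, -0.061, 0.0]
ft_force: [-0.2, 0.1, -0.7]
finger_gap: 52.3
```

drive_tool --series '[[[0, 0, 0, 0, 0, 0], [0, 0, 0, 0, 0, 0], [0, 0, 0, 0, 0, 0], [0, 0, 0, 0, 0, 0], [0, 0, 0, 0, 0, 0]]]' --fingers 1

```text
time_s: 7.95
tool_pos: [430.9, -154.6, 29.5]
tool_rot: [-0.0, 0.998, -0.061, -0.0]
ft_force: [0.4, 0.1, -0.0]
finger_gap: 85.6
```

drive_tool --series '[[[0, 0, -1, 0, 0, 0], [0, 0, -2, 0, 0, 0], [0, 0, -3, 0, 0, 0], [0, 0, -3, 0, 0, 0], [0, 0, -1.5, 0, 0, 0]]]' --fingers 1

```text
time_s: 8.57
tool_pos: [431.7, -154.8, 136.6]
tool_rot: [0.0, 0.998, -0.061, 0.001]
ft_force: [1.0, 0.7, -0.5]
finger_gap: 85.4
```

```bash
python3 -c "
from h import *
go([632.5,-14.5,130]); grab('scene','c5');grab('wrist','w5')
a=np.hstack([cv2.imread('pics/w5.png'),cv2.imread('pics/c5.png')]);cv2.imwrite('pics/c5b.png',cv2.resize(a,(800,300)))"
```

```text
t 8.57 tcp [ 431.7 -154.8  136.6] yaw -7.0 tilt [ 0.16 -0.04] F [ 1.   0.7 -0.5] gap 85.4 q [ 0.16  0.1   0.12  1.95 -0.01  1.1   0.17]
tool cm [ 18.22 -16.37   0.71]
```

View pics/c5b.png

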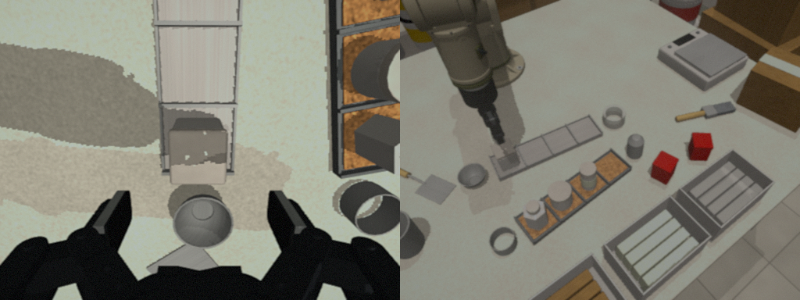

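The square pot stands upright in the right-end bay. The tall pot is next. Since it is round, I keep yaw at -7°.

drive_tool --series '[[[1.2, -1.1, 0, 0, 0, 0], [2.2, -2, 0, 0, 0, 0], [2.5, -2.2, 0, 0, 0, 0], [2.5, -2.2, 0, 0, 0, 0], [2.5, -2.2, 0, 0, 0, 0]]]' --fingers 1

```text
time_s: 9.3
tool_pos: [551.6, -69.5, 132.6]
tool_rot: [-0.0, 0.998, -0.061, -0.001]
ft_force: [0.3, 0.4, 0.2]
finger_gap: 85.2
```

drive_tool --series '[[[2.5, -2.2, 0, 0, 0, 0], [2.2, -2.2, 0, 0, 0, 0], [1.6, -1.3, 0, 0, 0, 0], [1.0, -0.95, 0, 0, 0, 0], [0, 0, 0.5, 0, 0, 0]]]' --fingers 1

```text
time_s: 9.93
tool_pos: [631.8, -13.0, 128.3]
tool_rot: [-0.0, 0.998, -0.06, -0.0]
ft_force: [-0.6, 0.3, 0.6]
finger_gap: 85.6
```

drive_tool --series '[[[0, 0, 0, 0, 0, 0], [0, 0, 0, 0, 0, 0], [0, 0, 0, 0, 0, 0], [0, 0, 0, 0, 0, 0], [0, 0, 0, 0, 0, 0]]]' --fingers 1

```text
time_s: 10.55
tool_pos: [631.4, -14.5, 129.7]
tool_rot: [-0.0, 0.998, -0.061, 0.0]
ft_force: [0.7, -0.1, -0.3]
finger_gap: 85.6
```

```bash
python3 -c "
from h import *
go([632.5,-14.5,35]); grab('wrist','w6')
p,d,W=world('w6')
m=(abs(W[...,2]-91)<4)&(np.hypot(W[...,0]-632,W[...,1]+14)<30); q=W[m]; print(m.sum(),cv2.minAreaRect(q[:,:2].astype(np.float32)),cv2.minEnclosingCircle(q[:,:2].astype(np.float32)))"
```

```text
t 10.55 tcp [631.4 -14.5 129.7] yaw -7.0 tilt [0.01 0.01] F [ 0.7 -0.1 -0.3] gap 85.6 q [-0.05  0.46  0.03  1.49 -0.01  1.19 -0.14]
tool cm [ 0.11 -0.01  9.47]
3246 ((632.4031372070312, -13.113121032714844), (42.805137634277344, 42.98918533325195), 20.772472381591797) ((632.5296020507812, -13.131338119506836), 21.866296768188477)
```

View pics/w6.png

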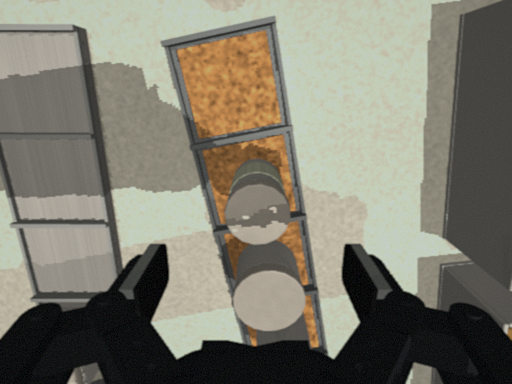

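The tall pot (white round lid at 258,213, depth 91 mm) is centred at (632.5, -13.5), and the squat pot is at (270,300). Descending and closing.

drive_tool --series '[[[0.1, -0.05, 2, 0, 0, 0], [0, 0, 3, 0, 0, 0], [0, 0, 2.5, 0, 0, 0], [0, 0, 1.5, 0, 0, 0], [0, 0, 0.4, 0, 0, 0]]]' --fingers 1

```text
time_s: 11.22
tool_pos: [632.0, -14.0, 34.7]
tool_rot: [0.0, 0.998, -0.061, -0.001]
ft_force: [-0.6, -0.9, 0.9]
finger_gap: 85.7
```

drive_tool --series '[[[0, 0, 0, 0, 0, 0], [0, 0, 0, 0, 0, 0], [0, 0, 0, 0, 0, 0], [0, 0, 0, 0, 0, 0], [0, 0, 0, 0, 0, 0]]]' --fingers 0

```text
time_s: 11.85
tool_pos: [633.1, -14.0, 36.8]
tool_rot: [-0.0, 0.998, -0.061, 0.001]
ft_force: [-2.1, 0.6, 5.8]
finger_gap: 41.3
```

drive_tool --series '[[[0, 0, 0, 0, 0, 0], [0, 0, 0, 0, 0, 0], [0, 0, 0, 0, 0, 0], [0, 0, 0, 0, 0, 0], [0, 0, 0, 0, 0, 0]]]' --fingers 0

```text
time_s: 12.48
tool_pos: [633.2, -14.0, 36.8]
tool_rot: [-0.0, 0.998, -0.061, 0.001]
ft_force: [-1.9, 0.0, 5.4]
finger_gap: 41.0
```

The gap reads 41.0 where 44 was expected, so I look before lifting.

```bash
python3 -c "
from h import *
go([632.5,-14.5,35]); grab('wrist','w7'); grab('scene','c7')
a=np.hstack([cv2.resize(cv2.imread('pics/w7.png')[130:384,100:420],(400,318)),cv2.resize(cv2.imread('pics/c7.png')[160:287,170:330],(400,318))]);cv2.imwrite('pics/c7b.png',a)"
```

```text
t 12.47 tcp [633.2 -14.   36.8] yaw -7.0 tilt [0.1  0.01] F [-1.9  0.   5.4] gap 41.0 q [-0.04  0.55  0.02  1.57 -0.01  1.01 -0.14]
tool cm [-0.06  0.06  0.18]
```

View pics/c7b.png

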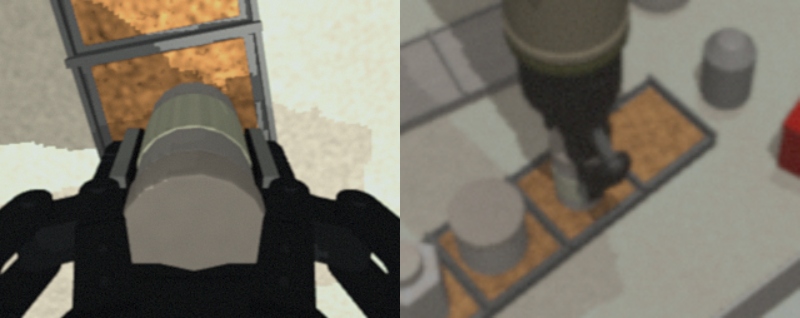

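The pot is upright and clasped on its band. Lifting.

drive_tool --series '[[[0, 0, -0.5, 0, 0, 0], [0, 0, -1.5, 0, 0, 0], [0, 0, -2.7, 0, 0, 0], [0, 0, -3, 0, 0, 0], [0, 0, -2.5, 0, 0, 0]]]' --fingers 0

```text
time_s: 13.2
tool_pos: [632.8, -14.1, 139.8]
tool_rot: [-0.0, 0.998, -0.061, 0.001]
ft_force: [0.6, -1.0, -2.1]
finger_gap: 41.0
```

```bash
python3 -c "
from h import *
go([441,-73.2,135]); grab('scene','c8')
cv2.imwrite('pics/c8b.png',cv2.resize(cv2.imread('pics/c8.png')[100:300,130:330],(600,600)))"
```

```text
t 13.2 tcp [632.8 -14.1 139.8] yaw -7.0 tilt [0.08 0.01] F [ 0.6 -1.  -2.1] gap 41.0 q [-0.05  0.45  0.03  1.48 -0.01  1.21 -0.14]
tool cm [-18.32   8.21   0.45]
```

View pics/c8b.png

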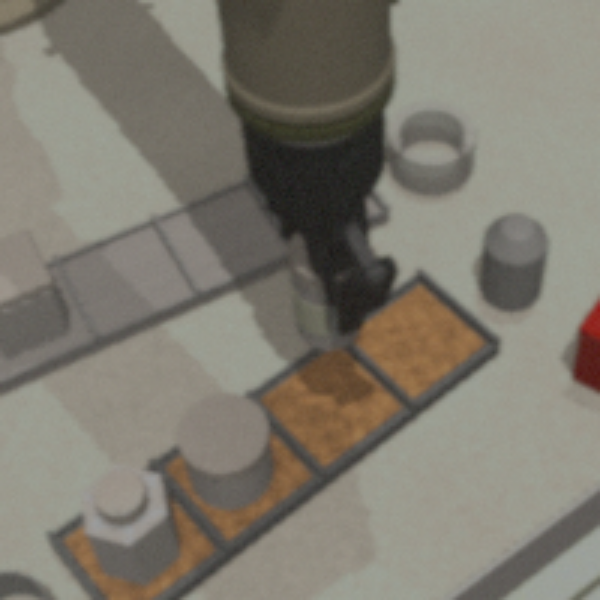

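The tall pot is in the air, held vertical. Moving to bay y=-41.

drive_tool --series '[[[-1.2, 0.55, 0, 0, 0, 0], [-2.2, 1, 0, 0, 0, 0], [-2.5, 1.1, 0, 0, 0, 0], [-2.5, 1.1, 0, 0, 0, 0], [-2.5, 1.1, 0, 0, 0, 0]]]' --fingers 0

```text
time_s: 13.88
tool_pos: [515.7, -49.5, 136.0]
tool_rot: [0.0, 0.998, -0.061, -0.001]
ft_force: [-0.4, -0.2, -1.5]
finger_gap: 41.3
```

drive_tool --series '[[[-2.5, 1.1, 0, 0, 0, 0], [-2.2, 1, 0, 0, 0, 0], [-1.7, 0.75, 0, 0, 0, 0], [-1, 0.5, 0.5, 0, 0, 0], [0, 0, 1, 0, 0, 0]]]' --fingers 0

```text
time_s: 14.5
tool_pos: [440.1, -73.5, 121.7]
tool_rot: [-0.0, 0.998, -0.061, -0.0]
ft_force: [0.2, -0.4, -1.6]
finger_gap: 40.9
```

drive_tool --series '[[[0, 0, 1.5, 0, 0, 0], [0, 0, 2, 0, 0, 0], [0, 0, 1, 0, 0, 0], [0, 0, 0, 0, 0, 0], [0, 0, 0, 0, 0, 0]]]' --fingers 0

```text
time_s: 15.12
tool_pos: [441.4, -73.1, 77.8]
tool_rot: [-0.0, 0.998, -0.061, 0.0]
ft_force: [0.1, 0.2, -2.1]
finger_gap: 41.0
```

```bash
python3 -c "
from h import *
go([441,-73.2,33.8]); grab('wrist','w9')"
```

```text
t 15.12 tcp [441.4 -73.1  77.8] yaw -6.99 tilt [0.03 0.  ] F [ 0.1  0.2 -2.1] gap 41.0 q [ 0.05  0.15  0.05  2.03 -0.01  0.96 -0.02]
tool cm [-0.04  0.02  4.4 ]
```

View pics/w9.png

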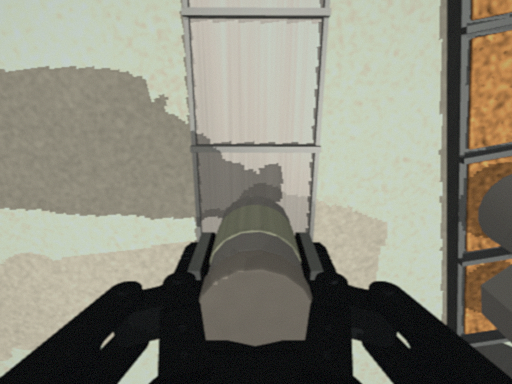

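Centred over the bay. The expected contact is at TCP z of about 33.5.

drive_tool --series '[[[0, 0, 1.5, 0, 0, 0], [0, 0, 1.5, 0, 0, 0], [0, 0, 0.8, 0, 0, 0], [0, 0, 0.3, 0, 0, 0], [0, 0, 0, 0, 0, 0]]]' --fingers 0

```text
time_s: 15.8
tool_pos: [440.8, -73.2, 36.3]
tool_rot: [-0.0, 0.998, -0.061, -0.0]
ft_force: [-0.0, 0.5, -2.5]
finger_gap: 40.8
```

drive_tool --series '[[[0, 0, 0.1, 0, 0, 0], [0, 0, 0.1, 0, 0, 0], [0, 0, 0.05, 0, 0, 0], [0, 0, 0, 0, 0, 0], [0, 0, 0, 0, 0, 0]]]' --fingers 0

```text
time_s: 16.42
tool_pos: [440.9, -73.1, 34.0]
tool_rot: [-0.0, 0.998, -0.061, 0.0]
ft_force: [-0.6, 0.8, -1.8]
finger_gap: 40.8
```

drive_tool --series '[[[0, 0, 0.05, 0, 0, 0], [0, 0, 0.05, 0, 0, 0], [0, 0, 0.03, 0, 0, 0], [0, 0, 0, 0, 0, 0], [0, 0, 0, 0, 0, 0]]]' --fingers 0

```text
time_s: 17.05
tool_pos: [440.9, -73.2, 33.7]
tool_rot: [-0.0, 0.998, -0.061, 0.0]
ft_force: [-6.0, 0.5, 12.9]
finger_gap: 41.1
```

Contact shows at 12.9 N. I ease off slightly, then open.

drive_tool --series '[[[0, 0, -0.07, 0, 0, 0], [0, 0, 0, 0, 0, 0], [0, 0, 0, 0, 0, 0], [0, 0, 0, 0, 0, 0], [0, 0, 0, 0, 0, 0]]]' --fingers 0

```text
time_s: 17.68
tool_pos: [441.0, -73.2, 33.7]
tool_rot: [-0.0, 0.998, -0.061, 0.0]
ft_force: [-2.5, 1.6, 5.8]
finger_gap: 40.8
```

drive_tool --series '[[[0, 0, 0, 0, 0, 0], [0, 0, 0, 0, 0, 0], [0, 0, 0, 0, 0, 0], [0, 0, 0, 0, 0, 0], [0, 0, 0, 0, 0, 0]]]' --fingers 1

```text
time_s: 18.3
tool_pos: [440.9, -73.2, 33.4]
tool_rot: [-0.0, 0.998, -0.061, -0.0]
ft_force: [0.3, -0.4, 0.9]
finger_gap: 85.3
```

drive_tool --series '[[[0, 0, -1, 0, 0, 0], [0, 0, -2, 0, 0, 0], [0, 0, -3, 0, 0, 0], [0, 0, -3, 0, 0, 0], [0, 0, -1.5, 0, 0, 0]]]' --fingers 1

```text
time_s: 18.92
tool_pos: [441.7, -73.3, 140.5]
tool_rot: [0.0, 0.998, -0.061, 0.001]
ft_force: [0.5, 0.6, 0.0]
finger_gap: 85.5
```

```bash
python3 -c "
from h import *
go([632,-100.6,135]); grab('scene','c10');grab('wrist','w10')
a=np.hstack([cv2.imread('pics/w10.png'),cv2.imread('pics/c10.png')]);cv2.imwrite('pics/c10b.png',cv2.resize(a,(800,300)))"
```

```text
t 18.93 tcp [441.7 -73.3 140.5] yaw -7.0 tilt [ 0.17 -0.01] F [0.5 0.6 0. ] gap 85.5 q [ 0.04  0.07  0.05  1.96 -0.    1.1  -0.02]
tool cm [19.22  0.4   0.61]
```

View pics/c10b.png

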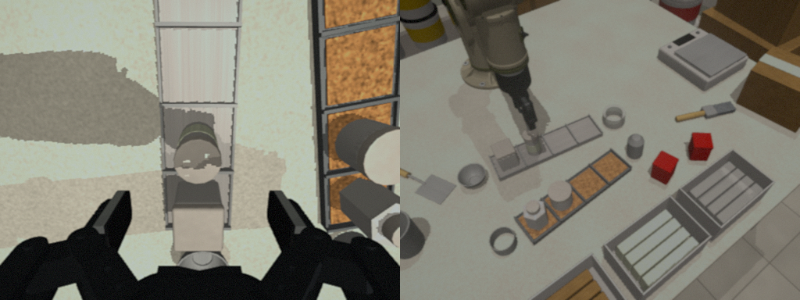

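The tall pot stands upright in the second-right bay (wrist 197,155). Squat pot next.

drive_tool --series '[[[1.2, 0, 0, 0, 0, 0], [2.5, 0.1, 0, 0, 0, 0], [2.8, 0.1, 0, 0, 0, 0], [2.8, 0.1, 0, 0, 0, 0], [2.8, 0.1, 0, 0, 0, 0]]]' --fingers 1

```text
time_s: 19.65
tool_pos: [561.2, -92.0, 136.4]
tool_rot: [-0.0, 0.998, -0.061, -0.001]
ft_force: [0.2, 0.8, 1.0]
finger_gap: 85.7
```

drive_tool --series '[[[2.8, 0, 0, 0, 0, 0], [2.3, 0, 0, 0, 0, 0], [1.3, 0, 0, 0, 0, 0], [0.7, 0, 1, 0, 0, 0], [0, 0, 2, 0, 0, 0]]]' --fingers 1

```text
time_s: 20.27
tool_pos: [631.4, -100.5, 106.7]
tool_rot: [0.0, 0.998, -0.061, -0.0]
ft_force: [0.0, 0.1, -0.4]
finger_gap: 85.3
```

drive_tool --series '[[[0, 0, 0.5, 0, 0, 0], [0, 0, 0, 0, 0, 0], [0, 0, 0, 0, 0, 0], [0, 0, 0, 0, 0, 0], [0, 0, 0, 0, 0, 0]]]' --fingers 1

```text
time_s: 20.9
tool_pos: [631.1, -100.5, 103.9]
tool_rot: [-0.0, 0.998, -0.061, 0.0]
ft_force: [-0.7, 0.4, 1.3]
finger_gap: 85.5
```

```bash
python3 -c "
from h import *
go([632,-100.6,22]); grab('wrist','w11'); grab('scene','c11')
for n in ('w11','c11'):
  p,d,W=world(n)
  m=(abs(W[...,2]-69)<4)&(np.hypot(W[...,0]-632,W[...,1]+100)<36)&(p.min(-1)>50); q=W[m]; print(m.sum(),cv2.minAreaRect(q[:,:2].astype(np.float32)),cv2.minEnclosingCircle(q[:,:2].astype(np.float32)))
cv2.imwrite('pics/c11b.png',cv2.resize(np.hstack([cv2.imread('pics/w11.png'),cv2.imread('pics/c11.png')]),(800,300)))"
```

```text
t 20.9 tcp [ 631.1 -100.5  103.9] yaw -7.0 tilt [ 0.04 -0.  ] F [-0.7  0.4  1.3] gap 85.5 q [ 0.06  0.5   0.07  1.5  -0.04  1.15  0.01]
tool cm [ 0.08 -0.    8.19]
6229 ((631.65576171875, -99.61925506591797), (59.14077377319336, 58.77903366088867), 49.71763610839844) ((631.610107421875, -99.80321502685547), 29.88935661315918)
370 ((634.8280029296875, -109.65806579589844), (58.200531005859375, 41.89078903198242), 14.02182388305664) ((633.01708984375, -101.59138488769531), 29.630422592163086)
```

View pics/c11b.png

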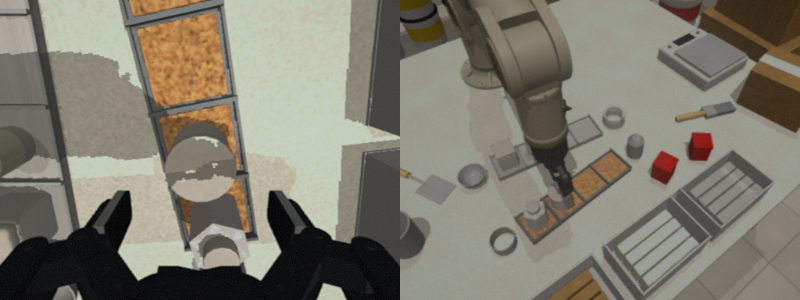

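Squat pot centre confirmed at (632, -100.3), 59 mm across, z 69. Descending.

drive_tool --series '[[[0.08, 0, 2, 0, 0, 0], [0, 0, 2.5, 0, 0, 0], [0, 0, 2, 0, 0, 0], [0, 0, 1.2, 0, 0, 0], [0, 0, 0.5, 0, 0, 0]]]' --fingers 1

```text
time_s: 21.62
tool_pos: [631.4, -100.5, 20.3]
tool_rot: [-0.0, 0.998, -0.061, -0.001]
ft_force: [-0.5, -0.1, 0.1]
finger_gap: 85.6
```

drive_tool --series '[[[0, 0, 0, 0, 0, 0], [0, 0, 0, 0, 0, 0], [0, 0, 0, 0, 0, 0], [0, 0, 0, 0, 0, 0], [0, 0, 0, 0, 0, 0]]]' --fingers 0

```text
time_s: 22.25
tool_pos: [632.5, -100.7, 22.5]
tool_rot: [0.0, 0.998, -0.061, 0.001]
ft_force: [-0.6, 0.5, 6.0]
finger_gap: 58.6
```

drive_tool --series '[[[0, 0, 0, 0, 0, 0], [0, 0, 0, 0, 0, 0], [0, 0, 0, 0, 0, 0], [0, 0, 0, 0, 0, 0], [0, 0, 0, 0, 0, 0]]]' --fingers 0

```text
time_s: 22.88
tool_pos: [632.5, -100.7, 22.5]
tool_rot: [0.0, 0.998, -0.061, 0.001]
ft_force: [0.3, -0.1, 5.7]
finger_gap: 58.2
```

drive_tool --series '[[[0, 0, -0.5, 0, 0, 0], [0, 0, -2, 0, 0, 0], [0, 0, -3, 0, 0, 0], [0, 0, -3.5, 0, 0, 0], [0, 0, -2.5, 0, 0, 0]]]' --fingers 0

```text
time_s: 23.5
tool_pos: [632.3, -100.7, 139.5]
tool_rot: [0.0, 0.998, -0.061, 0.001]
ft_force: [0.2, 0.4, -1.5]
finger_gap: 58.4
```

```bash
python3 -c "
from h import *
go([451,8.2,135]); grab('scene','c12');
cv2.imwrite('pics/c12b.png',cv2.resize(cv2.imread('pics/c12.png')[100:300,130:330],(500,500)))"
```

```text
t 23.5 tcp [ 632.3 -100.7  139.5] yaw -7.0 tilt [ 0.14 -0.01] F [ 0.2  0.4 -1.5] gap 58.4 q [ 0.05  0.47  0.07  1.46 -0.04  1.21  0.01]
tool cm [-19.33  -8.6    0.41]
```

View pics/c12b.png

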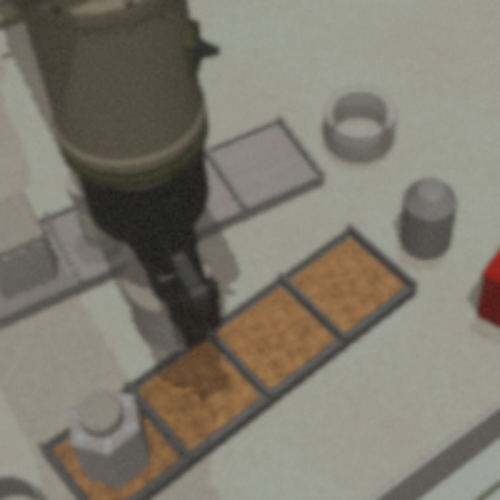

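The squat pot is lifted and upright. Moving to bay y=+41.

drive_tool --series '[[[-1.2, -0.55, 0, 0, 0, 0], [-2.4, -1.05, 0, 0, 0, 0], [-2.6, -1.2, 0, 0, 0, 0], [-2.6, -1.2, 0, 0, 0, 0], [-2.6, -1.2, 0, 0, 0, 0]]]' --fingers 0

```text
time_s: 24.18
tool_pos: [522.3, -34.1, 134.9]
tool_rot: [0.0, 0.998, -0.061, -0.001]
ft_force: [-0.2, 0.7, -1.0]
finger_gap: 58.0
```

drive_tool --series '[[[-2.6, -1.2, 0, 0, 0, 0], [-2.4, -1, 0, 0, 0, 0], [-1.8, -0.7, 0, 0, 0, 0], [-1.1, -0.5, 1, 0, 0, 0], [0, 0, 2, 0, 0, 0]]]' --fingers 0

```text
time_s: 24.8
tool_pos: [449.6, 9.0, 105.5]
tool_rot: [-0.0, 0.998, -0.06, 0.0]
ft_force: [0.0, -0.0, -1.6]
finger_gap: 58.3
```

drive_tool --series '[[[0, 0, 2.5, 0, 0, 0], [0, 0, 2, 0, 0, 0], [0, 0, 1, 0, 0, 0], [0, 0, 0, 0, 0, 0], [0, 0, 0, 0, 0, 0]]]' --fingers 0

```text
time_s: 25.42
tool_pos: [451.1, 8.3, 51.9]
tool_rot: [-0.0, 0.998, -0.061, 0.0]
ft_force: [0.3, 0.1, -1.6]
finger_gap: 58.1
```

```bash
python3 -c "
from h import *
go([451,8.2,19.5]); grab('wrist','w13')"
```

```text
t 25.43 tcp [451.1   8.3  51.9] yaw -7.0 tilt [0.05 0.01] F [ 0.3  0.1 -1.6] gap 58.1 q [-0.09  0.2  -0.    2.05  0.    0.9  -0.21]
tool cm [-0.01  0.01  3.24]
```

View pics/w13.png

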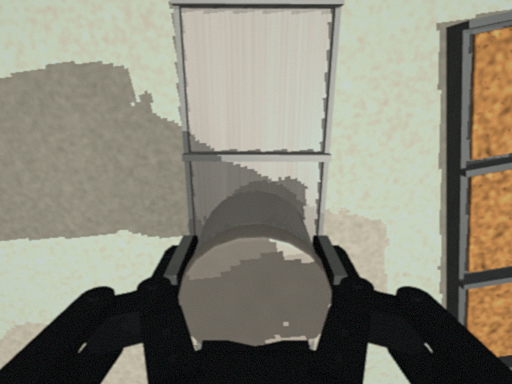

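The pot is centred over the bay, with its bottom about 32 mm above the floor.

drive_tool --series '[[[0, 0, 1.2, 0, 0, 0], [0, 0, 1.2, 0, 0, 0], [0, 0, 0.5, 0, 0, 0], [0, 0, 0.05, 0, 0, 0], [0, 0, 0, 0, 0, 0]]]' --fingers 0

```text
time_s: 26.1
tool_pos: [450.8, 8.3, 22.0]
tool_rot: [-0.0, 0.998, -0.061, 0.0]
ft_force: [0.2, 0.8, -1.2]
finger_gap: 58.5
```

drive_tool --series '[[[0, 0, 0.1, 0, 0, 0], [0, 0, 0.05, 0, 0, 0], [0, 0, 0.03, 0, 0, 0], [0, 0, 0, 0, 0, 0], [0, 0, 0, 0, 0, 0]]]' --fingers 0

```text
time_s: 26.72
tool_pos: [450.7, 8.3, 20.1]
tool_rot: [-0.0, 0.998, -0.061, -0.0]
ft_force: [0.1, -0.0, -1.0]
finger_gap: 57.8
```

drive_tool --series '[[[0, 0, 0.05, 0, 0, 0], [0, 0, 0.03, 0, 0, 0], [0, 0, 0, 0, 0, 0], [0, 0, 0, 0, 0, 0], [0, 0, 0, 0, 0, 0]]]' --fingers 0

```text
time_s: 27.35
tool_pos: [450.7, 8.3, 19.4]
tool_rot: [-0.0, 0.998, -0.061, 0.0]
ft_force: [-2.8, -0.7, 3.3]
finger_gap: 57.9
```

Contact at 3 N. Releasing and rising.

drive_tool --series '[[[0, 0, 0, 0, 0, 0], [0, 0, 0, 0, 0, 0], [0, 0, 0, 0, 0, 0], [0, 0, 0, 0, 0, 0], [0, 0, 0, 0, 0, 0]]]' --fingers 1

```text
time_s: 27.98
tool_pos: [450.6, 8.3, 19.3]
tool_rot: [-0.0, 0.998, -0.061, -0.0]
ft_force: [0.5, -0.3, -0.1]
finger_gap: 85.3
```

drive_tool --series '[[[0, 0, -1, 0, 0, 0], [0, 0, -2.5, 0, 0, 0], [0, 0, -3.5, 0, 0, 0], [0, 0, -3.5, 0, 0, 0], [0, 0, -1.5, 0, 0, 0]]]' --fingers 1

```text
time_s: 28.6
tool_pos: [451.8, 8.3, 141.9]
tool_rot: [-0.0, 0.998, -0.061, 0.002]
ft_force: [0.7, 0.7, 0.9]
finger_gap: 85.4
```

```bash
python3 -c "
from h import *
go([640.3,-178,135]); grab('scene','c14');grab('side','s14');grab('wrist','w14')
a=np.hstack([cv2.imread('pics/w14.png'),cv2.imread('pics/c14.png')]);cv2.imwrite('pics/c14b.png',cv2.resize(a,(800,300)))
for n,dz in (('c14',0),('s14',-1.5)):
  p,d,W=world(n); W=W-[0,0,dz]
  for z in (89,73):
    m=(abs(W[...,2]-z)<3)&(np.hypot(W[...,0]-640,W[...,1]+178)<36); q=W[m]; print(n,z,m.sum(),cv2.minAreaRect(q[:,:2].astype(np.float32)),cv2.minEnclosingCircle(q[:,:2].astype(np.float32)))
"
```

```text
t 28.6 tcp [451.8   8.3 141.9] yaw -7.0 tilt [0.21 0.02] F [0.7 0.7 0.9] gap 85.4 q [-0.09  0.08 -0.    1.95  0.    1.11 -0.21]
tool cm [20.98 16.2   0.75]
c14 89 211 ((641.1437377929688, -178.60369873046875), (29.715248107910156, 29.816566467285156), 57.19429016113281) ((640.4935302734375, -178.6284942626953), 15.718174934387207)
c14 73 331 ((640.6881103515625, -177.7417449951172), (55.7314567565918, 50.38470458984375), 36.895774841308594) ((640.7198486328125, -178.4309844970703), 28.258113861083984)
s14 89 290 ((638.9121704101562, -177.878173828125), (30.069862365722656, 31.041316986083984), 40.35115051269531) ((639.5540161132812, -178.27371215820312), 16.416366577148438)
s14 73 438 ((637.3759765625, -179.1983184814453), (51.36773681640625, 50.12958526611328), 36.13624572753906) ((639.24853515625, -178.02862548828125), 28.136117935180664)
```

View pics/c14b.png

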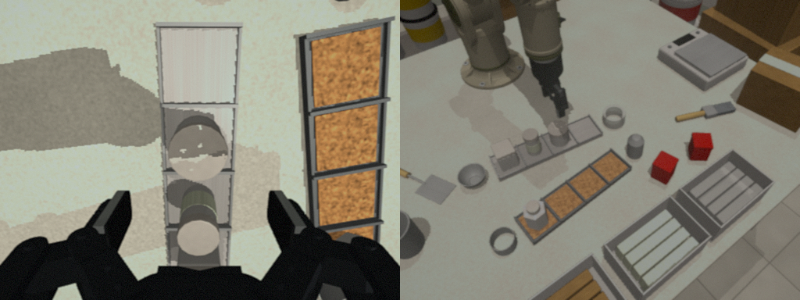

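The squat pot stands upright in bay +41. Only the hex pot remains, at (640, -178) with its flats at +7°. I move over it and turn the tool -14° about its z axis.

drive_tool --series '[[[1.2, 0.9, 0, 0, 0, 0], [2.4, 1.85, 0, 0, 0, 0], [2.7, 2.1, 0, 0, 0, 0], [2.7, 2.1, 0, 0, 0, 0], [2.7, 2.1, 0, 0, 0, 0]]]' --fingers 1

```text
time_s: 29.38
tool_pos: [556.2, -97.7, 137.4]
tool_rot: [0.0, 0.998, -0.061, -0.001]
ft_force: [-0.2, 0.2, -0.3]
finger_gap: 85.5
```

drive_tool --series '[[[2.7, 2.1, 0, 0, 0, 0], [2.7, 2.1, 0, 0, 0, 0], [2.3, 1.8, 0, 0, 0, 0], [1.6, 1.15, 0, 0, 0, -7], [0, 0, 0, 0, 0, -7]]]' --fingers 1

```text
time_s: 30.0
tool_pos: [639.2, -180.9, 136.4]
tool_rot: [0.0, 0.998, 0.062, -0.002]
ft_force: [0.2, 0.3, -0.5]
finger_gap: 85.5
```

drive_tool --series '[[[0, 0, 0.5, 0, 0, 0], [0, 0, 0.5, 0, 0, 0], [0, 0, 0, 0, 0, 0], [0, 0, 0, 0, 0, 0], [0, 0, 0, 0, 0, 0]]]' --fingers 1

```text
time_s: 30.62
tool_pos: [639.5, -178.0, 129.6]
tool_rot: [0.0, 0.998, 0.061, 0.0]
ft_force: [-0.4, -0.1, -0.1]
finger_gap: 85.2
```

```bash
python3 -c "
from h import *
go([640,-178,27]); grab('wrist','w15')
p,d,W=world('w15')
for z in (89,73):
    m=(abs(W[...,2]-z)<4)&(np.hypot(W[...,0]-640,W[...,1]+178)<36); q=W[m]; print(z,m.sum(),cv2.minAreaRect(q[:,:2].astype(np.float32)),cv2.minEnclosingCircle(q[:,:2].astype(np.float32)))
h=cv2.convexHull(q[:,:2].astype(np.float32))[:,0]; e=np.roll(h,-1,0)-h; L=np.hypot(*e.T)
print([(round(float(np.degrees(np.arctan2(b,a))%60),1),round(float(l),1)) for (a,b),l in zip(e,L) if l>8])
"
```

```text
t 30.62 tcp [ 639.5 -178.   129.6] yaw 7.0 tilt [ 0.03 -0.01] F [-0.4 -0.1 -0.1] gap 85.2 q [ 0.17  0.53  0.07  1.39 -0.04  1.22  0.37]
tool cm [ 0.05  0.   10.26]
89 1693 ((639.8147583007812, -176.7373046875), (30.931690216064453, 30.809593200683594), 59.79528045654297) ((639.5972900390625, -177.2442169189453), 16.068798065185547)
73 2281 ((639.8038330078125, -176.9691619873047), (50.088531494140625, 57.165950775146484), 7.357432842254639) ((639.8887939453125, -177.1440887451172), 28.768524169921875)
[(36.3, 16.1), (39.1, 13.5), (37.2, 16.2), (37.5, 9.5), (37.5, 15.6), (37.4, 18.8), (34.4, 8.5), (39.4, 14.1), (35.3, 19.1)]
```

View pics/w15.png

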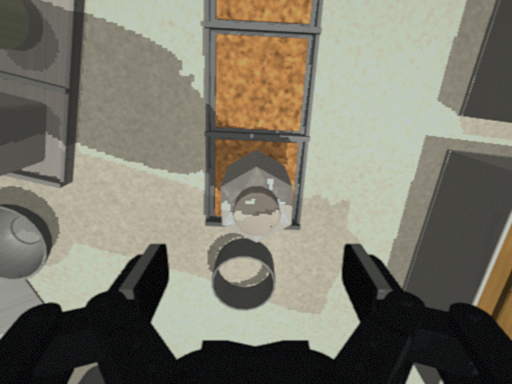

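Wrist check: flats 50.1 mm apart at 7.4°, centre (639.8, -177.5), cap at pixel (258,212). The dark ring at (243,275) is clear of the fingers. Descending.

drive_tool --series '[[[0.03, 0, 2.2, 0, 0, 0], [0, 0, 3, 0, 0, 0], [0, 0, 2.8, 0, 0, 0], [0, 0, 1.6, 0, 0, 0], [0, 0, 0.6, 0, 0, 0]]]' --fingers 1

```text
time_s: 31.3
tool_pos: [639.3, -178.0, 26.6]
tool_rot: [-0.0, 0.998, 0.061, -0.0]
ft_force: [-0.1, 0.4, -0.2]
finger_gap: 85.3
```

drive_tool --series '[[[0, 0, 0, 0, 0, 0], [0, 0, 0, 0, 0, 0], [0, 0, 0, 0, 0, 0], [0, 0, 0, 0, 0, 0], [0, 0, 0, 0, 0, 0]]]' --fingers 0

```text
time_s: 31.92
tool_pos: [640.6, -178.3, 28.8]
tool_rot: [0.0, 0.998, 0.061, 0.001]
ft_force: [-0.2, 0.0, 6.2]
finger_gap: 49.3
```

drive_tool --series '[[[0, 0, 0, 0, 0, 0], [0, 0, 0, 0, 0, 0], [0, 0, 0, 0, 0, 0], [0, 0, 0, 0, 0, 0], [0, 0, 0, 0, 0, 0]]]' --fingers 0

```text
time_s: 32.55
tool_pos: [640.7, -178.3, 28.7]
tool_rot: [0.0, 0.998, 0.061, 0.001]
ft_force: [0.0, 0.1, 6.2]
finger_gap: 49.3
```

Gap 49.3 mm against 50 mm flats: a good grip. Lifting.

drive_tool --series '[[[0, 0, -0.5, 0, 0, 0], [0, 0, -2, 0, 0, 0], [0, 0, -3.2, 0, 0, 0], [0, 0, -3.5, 0, 0, 0], [0, 0, -2.3, 0, 0, 0]]]' --fingers 0

```text
time_s: 33.17
tool_pos: [640.3, -178.3, 145.7]
tool_rot: [0.0, 0.998, 0.061, 0.001]
ft_force: [0.8, -1.0, -0.7]
finger_gap: 49.6
```

```bash
python3 -c "
from h import *
go([461.1,89.6,140]); grab('scene','c16');
cv2.imwrite('pics/c16b.png',cv2.resize(cv2.imread('pics/c16.png')[100:300,100:330],(575,500)))"
```

```text
t 33.17 tcp [ 640.3 -178.3  145.7] yaw 7.0 tilt [ 0.16 -0.04] F [ 0.8 -1.  -0.7] gap 49.6 q [ 0.17  0.51  0.08  1.37 -0.04  1.25  0.37]
tool cm [-14.52 -28.78   0.5 ]
```

View pics/c16b.png

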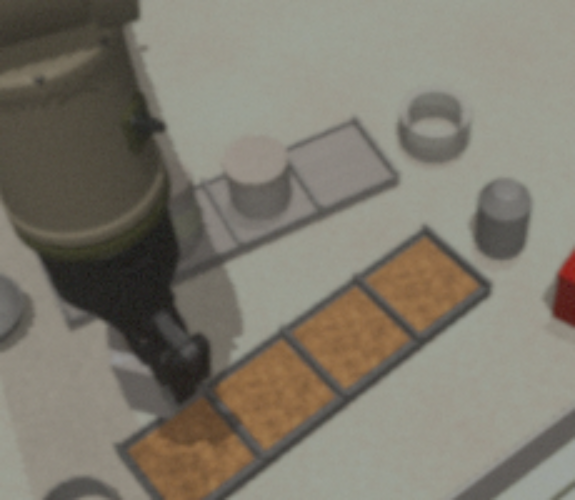

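The hex pot is lifted and vertical, and the rack's cork is clear. Moving to the left-end bay.

drive_tool --series '[[[-0.7, -1.4, 0, 0, 0, 0], [-1.3, -2.6, 0, 0, 0, 0], [-1.4, -2.8, 0, 0, 0, 0], [-1.4, -2.8, 0, 0, 0, 0], [-1.4, -2.8, 0, 0, 0, 0]]]' --fingers 0

```text
time_s: 33.85
tool_pos: [560.8, -60.6, 140.8]
tool_rot: [-0.0, 0.998, 0.062, -0.001]
ft_force: [0.3, -0.7, -1.0]
finger_gap: 49.5
```

drive_tool --series '[[[-1.4, -2.8, 0, 0, 0, 0], [-1.4, -2.8, 0, 0, 0, 0], [-1.4, -2.8, 0, 0, 0, 0], [-1.4, -2.8, 0, 0, 0, 0], [-1.3, -2.6, 0, 0, 0, 0]]]' --fingers 0

```text
time_s: 34.48
tool_pos: [475.2, 67.4, 141.0]
tool_rot: [0.0, 0.998, 0.062, -0.001]
ft_force: [0.2, 0.5, -1.4]
finger_gap: 49.2
```

drive_tool --series '[[[-1.0, -1.9, 0, 0, 0, 0], [-0.4, -0.7, 0, 0, 0, 7], [0, 0, 0, 0, 0, 7], [0, 0, 1, 0, 0, 0], [0, 0, 0, 0, 0, 0]]]' --fingers 0

```text
time_s: 35.1
tool_pos: [459.0, 90.0, 130.5]
tool_rot: [0.0, 0.998, -0.059, -0.002]
ft_force: [0.2, 0.0, -1.4]
finger_gap: 49.7
```

```bash
python3 -c "
from h import *
go([461.1,89.6,25.7]); grab('wrist','w17')"
```

```text
t 35.1 tcp [459.   90.  130.5] yaw -6.82 tilt [-0.19 -0.04] F [ 0.2  0.  -1.4] gap 49.7 q [-0.19  0.13 -0.07  1.92  0.01  1.09 -0.39]
tool cm [ 0.24  0.   10.48]
```

View pics/w17.png

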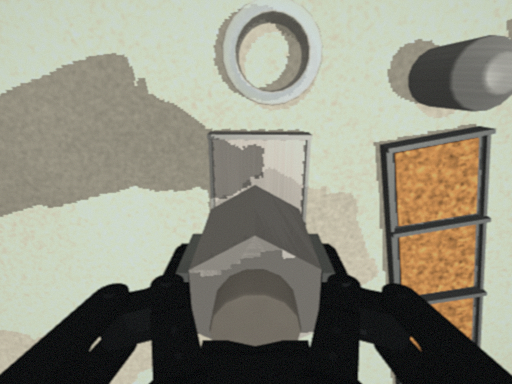

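drive_tool --series '[[[0, 0, 1.5, 0, 0, 0], [0, 0, 2.5, 0, 0, 0], [0, 0, 2.3, 0, 0, 0], [0, 0, 1, 0, 0, 0], [0, 0, 0, 0, 0, 0]]]' --fingers 0

```text
time_s: 35.78
tool_pos: [460.1, 89.9, 58.5]
tool_rot: [0.0, 0.998, -0.061, -0.001]
ft_force: [-0.3, 0.0, -1.4]
finger_gap: 49.8
```

```bash
python3 -c "
from h import *
go([461.1,89.6,25.7]); grab('wrist','w18')"
```

```text
t 35.77 tcp [460.1  89.9  58.5] yaw -6.98 tilt [-0.1  -0.02] F [-0.3  0.  -1.4] gap 49.8 q [-0.2   0.22 -0.07  1.99  0.02  0.93 -0.4 ]
tool cm [0.11 0.02 3.28]
```

View pics/w18.png

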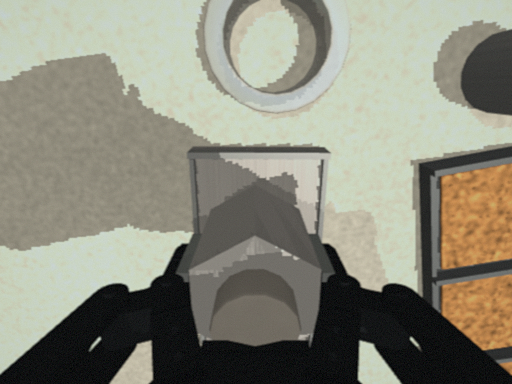

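The hex pot is over the left-end bay and centred. Lowering the last 33 mm.

drive_tool --series '[[[0.05, 0, 1.2, 0, 0, 0], [0, 0, 1.2, 0, 0, 0], [0, 0, 0.5, 0, 0, 0], [0, 0, 0.05, 0, 0, 0], [0, 0, 0, 0, 0, 0]]]' --fingers 0

```text
time_s: 36.45
tool_pos: [461.3, 90.1, 30.0]
tool_rot: [-0.0, 0.998, -0.061, 0.0]
ft_force: [-0.2, 0.2, -1.5]
finger_gap: 49.6
```

drive_tool --series '[[[0, 0, 0.07, 0, 0, 0], [0, 0, 0.05, 0, 0, 0], [0, 0, 0.03, 0, 0, 0], [0, 0, 0, 0, 0, 0], [0, 0, 0, 0, 0, 0]]]' --fingers 0

```text
time_s: 37.08
tool_pos: [461.1, 90.0, 28.3]
tool_rot: [-0.0, 0.998, -0.061, -0.0]
ft_force: [1.4, -0.5, -1.6]
finger_gap: 49.5
```

drive_tool --series '[[[0, 0, 0.1, 0, 0, 0], [0, 0, 0.07, 0, 0, 0], [0, 0, 0, 0, 0, 0], [0, 0, 0, 0, 0, 0], [0, 0, 0, 0, 0, 0]]]' --fingers 0

```text
time_s: 37.7
tool_pos: [461.1, 90.1, 26.6]
tool_rot: [-0.0, 0.998, -0.061, 0.0]
ft_force: [0.1, 0.3, -1.5]
finger_gap: 49.0
```

drive_tool --series '[[[0, 0, 0.05, 0, 0, 0], [0, 0, 0.03, 0, 0, 0], [0, 0, 0, 0, 0, 0], [0, 0, 0, 0, 0, 0], [0, 0, 0, 0, 0, 0]]]' --fingers 0

```text
time_s: 38.33
tool_pos: [461.1, 90.0, 25.8]
tool_rot: [-0.0, 0.998, -0.061, 0.0]
ft_force: [-0.1, -0.2, -1.2]
finger_gap: 49.4
```

drive_tool --series '[[[0, 0, 0.04, 0, 0, 0], [0, 0, 0.02, 0, 0, 0], [0, 0, 0, 0, 0, 0], [0, 0, 0, 0, 0, 0], [0, 0, 0, 0, 0, 0]]]' --fingers 0

```text
time_s: 38.95
tool_pos: [461.1, 90.1, 25.6]
tool_rot: [-0.0, 0.998, -0.061, 0.0]
ft_force: [-3.0, -0.8, 5.7]
finger_gap: 49.3
```

Contact at 5.7 N. Releasing and rising.

drive_tool --series '[[[0, 0, 0, 0, 0, 0], [0, 0, 0, 0, 0, 0], [0, 0, 0, 0, 0, 0], [0, 0, 0, 0, 0, 0], [0, 0, 0, 0, 0, 0]]]' --fingers 1

```text
time_s: 39.58
tool_pos: [461.1, 90.0, 25.2]
tool_rot: [-0.0, 0.998, -0.061, -0.0]
ft_force: [0.1, 0.1, -0.2]
finger_gap: 85.6
```

drive_tool --series '[[[0, 0, -1, 0, 0, 0], [0, 0, -2.5, 0, 0, 0], [0, 0, -3.5, 0, 0, 0], [0, 0, -3.5, 0, 0, 0], [0, 0, -1.5, 0, 0, 0]]]' --fingers 1

```text
time_s: 40.2
tool_pos: [462.2, 90.3, 147.8]
tool_rot: [-0.001, 0.998, -0.061, 0.002]
ft_force: [0.4, 0.2, -0.9]
finger_gap: 85.5
```

drive_tool --series '[[[2, 0, -0.5, 0, 0, 0], [3, 0, -0.5, 0, 0, 0], [3, 0, -0.5, 0, 0, 0], [2, 0, 0, 0, 0, 0], [0, 0, 0, 0, 0, 0]]]' --fingers 1

```text
time_s: 40.83
tool_pos: [560.8, 77.4, 159.4]
tool_rot: [0.0, 0.998, -0.061, -0.001]
ft_force: [-0.4, -0.5, -0.9]
finger_gap: 85.4
```

```bash
python3 -c "
from h import *
go([550,0,150]); grab('scene','c20');grab('side','s20')
a=np.hstack([cv2.resize(cv2.imread('pics/s20.png'),(400,300)),cv2.resize(cv2.imread('pics/c20.png')[110:245,90:270],(400,300))]);cv2.imwrite('pics/c20b.png',a)
C=np.array([446,-32.6]);t=np.radians(-7.05);A=np.array([[np.cos(t),-np.sin(t)],[np.sin(t),np.cos(t)]])
for n,dz in (('c20',0),('s20',-1.5)):
  p,d,W=world(n); W=W-[0,0,dz]; L=(W[...,:2]-C)@A
  for nm,y,z in (('square',-123,78),('tall',-41,88),('squat',41,66),('hexcap',123,86)):
    q=L[(d>0)&(abs(L[...,0])<44)&(abs(L[...,1]-y)<39)&(abs(W[...,2]-z)<3)]; zz=W[(d>0)&(abs(L[...,0])<44)&(abs(L[...,1]-y)<39)][:,2]
    if len(q)>10: c=cv2.minAreaRect(q.astype(np.float32)); print(n,nm,len(q),np.round(c[0],1),np.round(c[1],1),'top',np.percentile(zz,98).round(1))
    else: print(n,nm,len(q))
"
```

```text
t 40.83 tcp [560.8  77.4 159.4] yaw -7.05 tilt [-0.07 -0.02] F [-0.4 -0.5 -0.9] gap 85.4 q [-0.16  0.3  -0.04  1.64  0.01  1.2  -0.33]
tool cm [-0.12  7.81  0.94]
c20 square 510 [   1.3 -123.1] [53.7 54.6] top 79.8
c20 tall 247 [  1.  -41.7] [41.6 42. ] top 89.5
c20 squat 411 [ 0.3 40.3] [58.9 57.5] top 67.8
c20 hexcap 114 [  0.4 123.4] [30.3 29.7] top 245.2
s20 square 1794 [  -0.6 -122.9] [54. 54.] top 79.2
s20 tall 686 [ -0.7 -41.2] [42.2 42.5] top 88.8
s20 squat 917 [-1.3 40.3] [59.2 58.7] top 67.1
s20 hexcap 207 [ -1.2 123.3] [30.9 30. ] top 275.4
```

View pics/c20b.png

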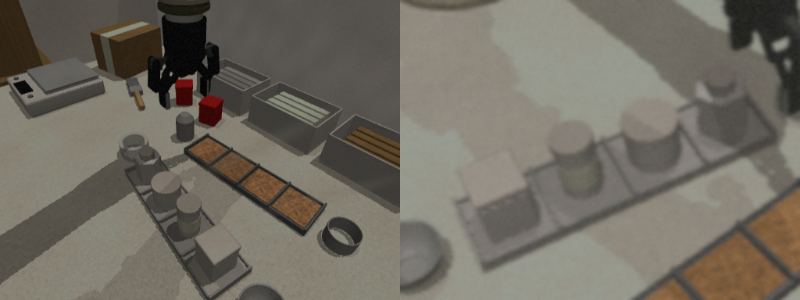

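All four pots stand upright and centred in the metal rack: hex, squat, tall, square from the left. The gripper is clear of everything.

```bash
python3 -c "
from bench import bot
print(bot.finish_job())"
```

```text
the job is handed in; nothing more can be done
None
```

I moved all four pots into the metal rack in reversed order and handed the job in at about 41 s of the 102 s allowed. From the robot's left the row is now hex, squat, tall, square; it was square, tall, squat, hex.

In the last check, the scene and side cameras put every pot within about 1.5 mm of its bay centre. The pot tops measured 66–89 mm high where they should be, so all stand upright on the bay floors. The gripper was open and touching nothing.

- **Tall pot:** the finger gap read 41 mm where 44 mm was expected. I looked before lifting; the pot was upright and firmly held.
- **Tall pot contact:** setting it down gave the largest force I saw, about 13 N. I eased off before opening the gripper.
- **Hex pot:** the arm was in view near it in the last pictures. That spoiled the general "highest point" reading for its bay, but its cap was found at the right place and height.

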